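# Put the hardness reference blocks away

### The job

The morning check of the hardness tester is finished: put each of the four loose reference blocks (brass round, small steel round, steel square, steel oblong) back into its own fitted case, the one whose recess has its shape and size, so that it lies flat on the orange floor of the recess, test face up. Lower the blocks in and do not drop them, and leave the large steel block that is already in its case and the stand magnifier where they are.

Things in the scene. Friction and masses are not known exactly. Their poses are not given: they have to be found in the camera images.
- brass_round: Round brass (yellow metal) reference block, 60 mm in diameter, about 0.4 kg. Polished solid block, 16 mm thick, lying flat on the bench, loose. Origin: centre of the underside; z is up (test face on top, with a row of tiny dark dots).
- small_round: Small round steel (grey) reference block, 32 mm in diameter, about 0.1 kg. Polished solid block, 16 mm thick, lying flat on the bench, loose. Origin: centre of the underside; z is up (test face on top, with a row of tiny dark dots).
- square_block: Square steel (grey) reference block, 45 x 45 mm, about 0.25 kg. Polished solid block, 16 mm thick, lying flat on the bench, loose. Origin: centre of the underside; z is up (test face on top, with a row of tiny dark dots). x and y are parallel to its sides.
- oblong_block: Oblong steel (grey) reference block, 70 mm along its x by 36 mm along its y, about 0.3 kg. Polished solid block, 16 mm thick, lying flat on the bench, loose. Origin: centre of the underside; z is up (test face on top, with a row of tiny dark dots).
- brass_round_case: Case of the brass round block: 94 x 94 mm outside, round recess 74 mm in diameter, empty at the start. Open wooden case, 16 mm high, on gripping feet (it does not move), black foam inside with a recess 5 mm deep whose flat floor is bright orange. Origin: centre of the underside; the recess is centred on it and its floor is 11 mm above the origin, the flat rim 16 mm above it. z is up.
- small_round_case: Case of the small round block: 66 x 66 mm outside, round recess 46 mm in diameter, empty at the start. Open wooden case, 16 mm high, on gripping feet (it does not move), black foam inside with a recess 5 mm deep whose flat floor is bright orange. Origin: centre of the underside; the recess is centred on it and its floor is 11 mm above the origin, the flat rim 16 mm above it. z is up.
- square_case: Case of the square block: 79 x 79 mm outside, square recess 59 x 59 mm with sides parallel to x and y, empty at the start. Open wooden case, 16 mm high, on gripping feet (it does not move), black foam inside with a recess 5 mm deep whose flat floor is bright orange. Origin: centre of the underside; the recess is centred on it and its floor is 11 mm above the origin, the flat rim 16 mm above it. z is up.
- oblong_case: Case of the oblong block: 104 mm along x by 70 mm along y outside, rectangular recess 84 mm along x by 50 mm along y, empty at the start. Open wooden case, 16 mm high, on gripping feet (it does not move), black foam inside with a recess 5 mm deep whose flat floor is bright orange. Origin: centre of the underside; the recess is centred on it and its floor is 11 mm above the origin, the flat rim 16 mm above it. z is up.
- steel_round: Large round steel (grey) block, 60 mm in diameter and 16 mm thick, already put away: it lies in the round recess (74 mm) of a fifth case like the others, 94 x 94 mm and 16 mm high, so its top is 27 mm above the bench. Leave it there. Origin: centre of the block's underside, 11 mm above the bench.
- magnifier: Small stand magnifier, loose: clear cylinder with a black ring and a lens on top, 40 mm in diameter, 41 mm high. Leave it standing. Origin: centre of its underside. Other small things 20 mm high and 25 mm across (resin-mounted specimens in black, green and red) also stand among the blocks and cases, at least 25 mm clear of every block.
Not all that is in view belongs to the job. Leave any blue look-alike of the small_round alone.

How it is judged:
By the outcome, as a careful person would: the job done as asked, in the order asked, and still so for the second after the job is handed in, with the robot touching nothing.
It also fails if it takes over 99 s, if anything falls off the work surface, if the arm or the gripper's body presses on something with over 40 N, if the wrist force passes 120 N, or if a joint passes its speed limit or range.

### The arm

A 6-joint arm with a two-finger parallel gripper is mounted at the origin on the work surface. World frame = base frame: x ahead of the robot, y to its left, z up, the work surface at z = 0. Lengths are in mm, angles in degrees, forces in N, time in s.
With the tool pointing down it reaches from about 350 to 850 mm from the base axis. Payload 8.1 kg.
Tool frame: the origin (TCP) lies midway between the tips of the shut fingers; the grasp point (between the pads) lies 19 mm behind it; y points along the fingers, x is the direction in which the jaws open and shut, and the axes are right-handed (so a half turn about y gives the same grasp; the last joint's range is limited). The gripper opens to 85 mm and grips with 20 to 120 N. Pads are 22 mm wide; open, the fingers measure 114 mm over their backs; the gripper's body (76 mm by 85 mm) begins 54 mm behind the grasp point. The pads swing forward as they close: fully open they stand 13 mm farther back than shut.
Start: joints at [58.533, 7.471, 85.268, -0, 87.261, -4.893], TCP at [268.39, 536.63, 231.292] pointing down, gripper open.
Joint ranges: [-169.43, 169.43], [-51.17, 129.36], [1.28, 143.12], [-76.62, 256.62], [0, 156.53], [-152.29, 152.29]. Speed limits (degrees/s): [136.94, 136.94, 159.86, 180, 180, 180].

### API

Orientations are given as [roll, pitch, yaw] about the fixed x, y, z axes, in that order (R = Rz(yaw) Ry(pitch) Rx(roll)).
In Python, from bench import r gives the robot as it stands.
- The arm moves only by the tool move_arm, never from a script. Its arguments are lists of equal length, an entry for each row: "linear": the shift along the tool's x, y, z normalised to -1 to 1, where 1 is 300 mm, a list of three; "twist": the turn, a rotation vector about the tool's x, y, z normalised to -1 to 1, where 1 is pi/2 rad, a list of three; "hand": the opening, from -1 (shut) to 1 (fully open). A call has 1 to 12 rows; each row is the pose to reach, as a shift and turn from the pose measured when the call began, along the tool's axes at that moment; what a row does not reach only later rows make up. A row lasts 1/12 s, in which the tool goes at most 41.7 mm and 7.16 degrees, less where a joint would pass 70% of its speed; a pose out of reach is approached as far as the arm can. A call with a number of a shift or a turn outside -1 to 1 is refused whole. A call with a gripper value outside its range is refused whole. The fingers move at their own pace and stop on an object; "force" is the grip in N (left out, the last holds). Time passes only in rows, so rows that repeat a pose let the fingers close. It gives the time, the measured TCP pose, the force and the opening at its end, in the units of the state.
- r.sense(): the state, without advancing time (a new reading comes with each control period).
- r.snapshot(name): name is "scene" or "top" or "wrist"; returns a dict with "frame" (480x640x3 uint8, red, green, blue), "range_z" (480x640 float32, mm along the optical axis (not along the pixel's ray), 0 where there is no reading), "intrinsics" (3x3 intrinsics, pixels), "R" (3x3) and "t" (3): a world point X has camera coordinates R X + t; the wrist camera has in their place "hand_eye" (4x4, takes a point from camera to tool coordinates, whose origin is the TCP and whose axes are the tool frame's). Camera axes: x right, y down, z forward; pixel columns grow to the right and rows downward; lengths in mm; the calibration is good to about 2 mm. The wrist camera is an equidistant fisheye: a pixel r from the principal point sees the ray r / f radians off the axis. A picture is of the moment at which its call begins: read the wrist's pose just before it.
- r.hand_in(): hands the job in, once; it reports no verdict.
The state is a dict: "time": time; "joint_pos": joint angles; "qd": joint speeds; "joint_efforts": joint torques, N m; "tool_pos": TCP position; "tcp_rot": TCP orientation; "ft_force": force on the tool from outside, world axes, zero at the start; "wrist_torque": the same for the moment, N m; "finger_gap": finger opening in mm.
Only numpy, scipy, OpenCV 4.12 (cv2) and the standard library are available. Lean on these libraries where they do the work, as an engineer would, in place of code of your own. Each camera call takes 0.05 s, during which the arm holds its last target. There are 200 camera calls.

## Working session

There is one attempt and no reset: what is moved stays moved. The work goes in short steps, Python scripts to look and compute and a tool call to move; the robot and the scene stay as the last step left them, time stands still between calls to the robot, and variables do not carry over. Pictures are saved under pics/ and viewed, on a budget of 14 in all, crops included, one or two more only if the job needs it, and the job is handed in when it is done.

Besides the shell and the picture viewer there is one more tool, called after "Request:" as name(argument=value, ...) on one line, values as JSON. move_arm: Moves the arm, as the interface text tells. Scaled input: -1 to 1 covers 300 mm each way for a shift and pi/2 rad each way for a turn. Its arguments: {"type":"object","properties":{"linear":{"type":"array","items":{"type":"array","items":{"type":"number","minimum":-1,"maximum":1}}},"twist":{"type":"array","items":{"type":"array","items":{"type":"number","minimum":-1,"maximum":1}}},"hand":{"type":"array","items":{"type":"number"}},"force":{"type":"number"}},"required":["linear","twist","hand"]}

```bash
ls; mkdir -p pics
python3 - <<'E'
from bench import r
import cv2,numpy as np
s=r.sense();print(s)
for n in("top","scene"):
    d=r.snapshot(n);cv2.imwrite(f"pics/{n}0.png",d["frame"][:,:,::-1]);np.savez(f"{n}0.npz",**d)
    print(n,d["intrinsics"],d["R"],d["t"])
E
```

```text
pics
{'time': 0.0, 'joint_pos': array([ 5.85315879e+01,  7.51558100e+00,  8.53287086e+01,  5.87729471e-05,
        8.72630564e+01, -4.89255563e+00]), 'qd': array([-0.0047552 , -0.04365708,  0.00057503, -0.01113751,  0.07407096,
        0.02209102]), 'joint_efforts': array([ 4.79812879e-04, -5.69420743e+01, -5.00532854e+01, -4.15276345e-04,
        1.50992721e-02,  5.72698991e-05]), 'tool_pos': array([268.11374466, 536.14345864, 230.24498818]), 'tcp_rot': array([-89.99078623,   0.10694995,  63.42414928]), 'ft_force': array([-0.27804021,  0.53204113,  0.79865017]), 'wrist_torque': array([ 0.04966224, -0.01103221,  0.04350145]), 'finger_gap': 85.32772122105163}
top [[471.74641089   0.         321.67022077]
 [  0.         471.74641089 233.56321094]
 [  0.           0.           1.        ]] [[-0.00779932 -0.99996256 -0.00374865]
 [-0.99768907  0.00803451 -0.0674683 ]
 [ 0.06749589  0.00321378 -0.99771438]] [   3.49699605  476.91944781 1031.49857218]
scene [[439.90041459   0.         324.99483934]
 [  0.         439.90041459 244.36716064]
 [  0.           0.           1.        ]] [[-0.27108481  0.96225141  0.02419208]
 [ 0.54929471  0.17528816 -0.81703695]
 [-0.79043554 -0.20819773 -0.57607757]] [ 114.25278115 -222.23779169 1409.85690524]
```

View pics/top0.png

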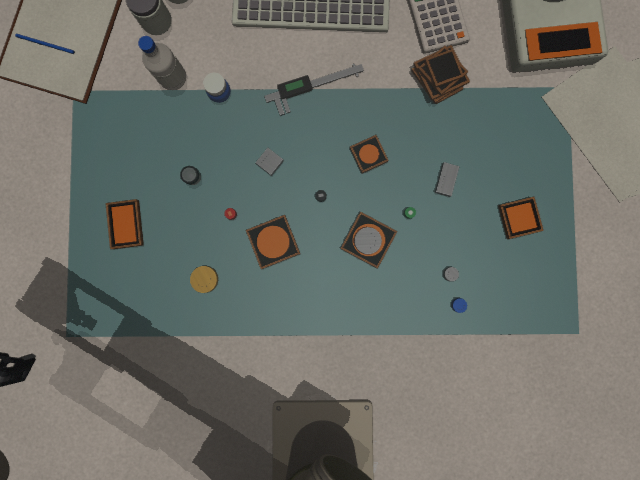

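View pics/scene0.png

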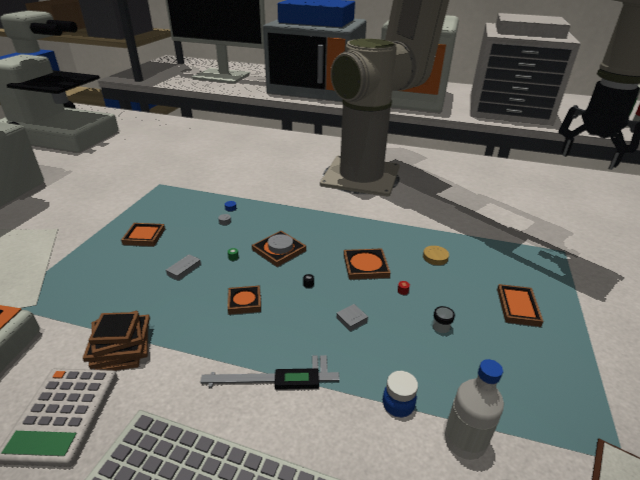

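The top view shows brass round (204,279), small grey round (451,274), grey square (269,162) and grey oblong (447,180). The empty cases are brass (273,242), small round (369,153), square (521,217) and oblong (125,224).
Look-alikes: blue disc (460,305), steel round already in its case (369,239), magnifier (190,175), green/red/black specimens (410,213), (231,214), (321,196), and the off-mat case stack (440,75). I choose by colour and size, and check next by measuring plus a close crop.

```bash
cat > lib.py <<'E'
import numpy as np,cv2
def cast(d,px,z):
    K,R,t=d["intrinsics"],d["R"],d["t"]
    px=np.atleast_2d(px).astype(float)
    ray=np.c_[(px-K[[0,1],2])/K[[0,1],[0,1]],np.ones(len(px))]@R
    c=-R.T@t
    return c+ray*((z-c[2])/ray[:,2])[:,None]
E
python3 - <<'E'
from lib import *
d=dict(np.load("top0.npz"));f=d["frame"]
hsv=cv2.cvtColor(f,cv2.COLOR_RGB2HSV)
H,S,V=cv2.split(hsv)
print("cam",-d["R"].T@d["t"])
def go(name,mask,z,roi):
    m=np.zeros_like(mask);u,v=roi;h=38;m[v-h:v+h,u-h:u+h]=mask[v-h:v+h,u-h:u+h]
    cs,_=cv2.findContours(m.astype(np.uint8)*255,cv2.RETR_EXTERNAL,cv2.CHAIN_APPROX_NONE)
    c=min((c for c in cs if cv2.contourArea(c)>60),key=lambda c:np.hypot(*(c.reshape(-1,2).mean(0)-[u,v])))
    P=cast(d,c.reshape(-1,2),z)[:,:2].astype(np.float32)
    (cx,cy),(w,h),a=cv2.minAreaRect(P)
    mx=np.zeros(f.shape[:2],np.uint8);cv2.drawContours(mx,[c],-1,1,-1)
    rz=d["range_z"][mx>0];ys,xs=np.nonzero(mx);K=d["intrinsics"]
    C=np.c_[(xs-K[0,2])/K[0,0],(ys-K[1,2])/K[1,1],np.ones(len(xs))]*rz[:,None]
    Z=((C-d["t"])@d["R"])[:,2]
    M=cv2.moments(P.reshape(-1,1,2))
    print(name,"rect c %.1f %.1f size %.1f x %.1f ang %.1f"%(cx,cy,w,h,a),"cent %.1f %.1f"%(M["m10"]/M["m00"],M["m01"]/M["m00"]),"medz %.1f"%np.median(Z),"rgb",f[mx>0].mean(0).round())
orange=(H<14)&(S>170)&(V>120)
brass=(H>14)&(H<30)&(S>90)&(V>90)
grey=(S<45)&(V>70)
go("brass",brass,16,(204,279));go("small",grey,16,(451,274));go("square",grey,16,(269,162));go("oblong",grey,16,(447,180))
for n,p in dict(brassC=(273,242),smallC=(369,153),squareC=(521,217),oblongC=(125,224)).items(): go(n,orange,11,p)
go("steelround",grey,27,(369,239))
# case exteriors: non-mat, non-object
case=~((H>75)&(H<105)&(S>45))
for n,p in dict(brassC=(273,242),smallC=(369,153),squareC=(521,217),oblongC=(125,224)).items(): go(n+"_out",case,16,p)
t=[cv2.resize(f[v-30:v+30,u-30:u+30],(250,250),interpolation=cv2.INTER_CUBIC) for u,v in [(204,279),(451,285),(269,162),(447,180),(125,224),(521,217)]]
cv2.imwrite("pics/crop.png",np.vstack([np.hstack(t[:3]),np.hstack(t[3:])])[:,:,::-1])
E
```

```text
cam [ 406.22268081   -3.64995968 1061.33100609]
brass rect c 378.5 262.6 size 57.7 x 57.2 ang 89.6 cent 378.6 262.4 medz 16.7 rgb [138. 112.  61.]
small rect c 385.2 -288.1 size 33.0 x 30.8 ang 89.6 cent 385.6 -286.9 medz 16.1 rgb [110. 112. 111.]
square rect c 640.8 116.4 size 49.6 x 47.5 ang 50.6 cent 642.0 116.7 medz 17.0 rgb [101. 103. 102.]
oblong rect c 597.4 -282.7 size 37.9 x 72.4 ang 74.6 cent 598.0 -283.0 medz 16.9 rgb [106. 107. 106.]
brassC rect c 461.6 110.6 size 66.5 x 69.2 ang 44.6 cent 464.4 113.3 medz 12.1 rgb [147.  87.  48.]
smallC rect c 657.5 -108.5 size 40.6 x 38.9 ang 89.5 cent 657.6 -108.0 medz 12.5 rgb [147.  84.  46.]
squareC rect c 510.0 -445.6 size 56.8 x 55.7 ang 13.3 cent 510.1 -445.6 medz 11.9 rgb [150.  80.  34.]
oblongC rect c 502.8 443.4 size 81.7 x 46.8 ang 6.8 cent 502.9 443.4 medz 12.5 rgb [147.  76.  32.]
steelround rect c 461.3 -100.8 size 54.9 x 57.2 ang 89.3 cent 460.5 -100.8 medz 27.9 rgb [117. 117. 116.]
brassC_out rect c 452.6 98.1 size 144.5 x 151.0 ang 89.6 cent 445.8 90.5 medz 10.7 rgb [98. 89. 75.]
smallC_out rect c 654.7 -107.7 size 73.0 x 71.6 ang 25.4 cent 656.0 -107.4 medz 15.1 rgb [89. 65. 48.]
squareC_out rect c 509.6 -442.3 size 83.4 x 88.0 ang 13.0 cent 508.9 -442.5 medz 13.4 rgb [101.  62.  36.]
oblongC_out rect c 502.4 439.9 size 106.7 x 76.7 ang 6.9 cent 502.4 439.9 medz 13.8 rgb [102.  61.  34.]
```

View pics/crop.png

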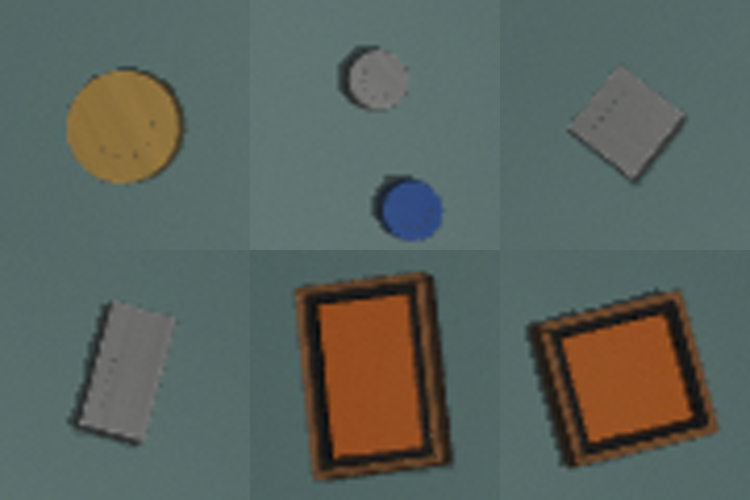

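The close crop confirms the choices: brass disc, grey small disc (the blue one is its look-alike), square and oblong, all with test dots up. The two outer cases are clear too. Going above the brass block.

Request:
move_arm(linear=[[-0.651, 0.433, -0.737], [-0.651, 0.433, -0.737], [-0.651, 0.433, -0.737], [-0.651, 0.433, -0.737], [-0.651, 0.433, -0.737], [-0.651, 0.433, -0.737], [-0.651, 0.433, -0.737], [-0.651, 0.433, -0.737], [-0.651, 0.433, -0.737], [-0.651, 0.433, -0.737], [-0.651, 0.433, -0.737], [-0.651, 0.433, -0.737]], twist=[[0, 0, 0], [0, 0, 0], [0, 0, 0], [0, 0, 0], [0, 0, 0], [0, 0, 0], [0, 0, 0], [0, 0, 0], [0, 0, 0], [0, 0, 0], [0, 0, 0], [0, 0, 0]], hand=[1, 1, 1, 1, 1, 1, 1, 1, 1, 1, 0.6, 0.6], force=60)

```text
time: 1.1
tool_pos: [378.5, 263.5, 101.4]
tcp_rot: [-90.0, 0.0, 63.5]
ft_force: [-0.1, -0.1, -0.3]
finger_gap: 68.7
```

```bash
cat >> lib.py <<'E'
from scipy.spatial.transform import Rotation as Ro
def pose(s): return Ro.from_euler("xyz",s["tcp_rot"],degrees=True).as_matrix(),np.array(s["tool_pos"])
def plan(s,target,yaw=None):
    "shift and turn (normalised) from state s to target [x,y,z], tool down at yaw"
    R,p=pose(s); y0=s["tcp_rot"][2]
    y=y0 if yaw is None else yaw
    Rt=Ro.from_euler("xyz",[-90,0,y],degrees=True).as_matrix()
    tw=Ro.from_matrix(R.T@Rt).as_rotvec()/(np.pi/2)
    li=R.T@(np.array(target)-p)/300
    print("linear",li.round(4),"twist",tw.round(4),"mm",round(np.linalg.norm(li)*300),"deg",round(np.linalg.norm(tw)*90,1))
def wrist_xyz(d,s):
    "tool- and world-frame points of each pixel of the wrist picture"
    K=d["intrinsics"];h,w=d["range_z"].shape
    u,v=np.meshgrid(np.arange(w),np.arange(h));x=(u-K[0,2])/K[0,0];y=(v-K[1,2])/K[1,1]
    th=np.hypot(x,y);k=np.tan(np.minimum(th,1.5))/np.maximum(th,1e-9)
    C=np.dstack([x*k,y*k,np.ones_like(x)])*d["range_z"][...,None]
    T=C@d["hand_eye"][:3,:3].T+d["hand_eye"][:3,3]
    R,p=pose(s);return T,T@R.T+p
E
python3 - <<'E'
from lib import *
from bench import r
s=r.sense();print(s["time"],s["tool_pos"],s["tcp_rot"],s["finger_gap"],s["ft_force"])
d=r.snapshot("wrist");cv2.imwrite("pics/w1.png",d["frame"][:,:,::-1]);np.savez("w1.npz",**d)
T,W=wrist_xyz(d,s);ok=d["range_z"]>0
print(d["hand_eye"].round(2))
for sg in(-1,1):
    m=ok&(np.abs(T[...,2])<9)&(sg*T[...,0]>20)&(sg*T[...,0]<60)&(T[...,1]>-40)&(T[...,1]<15)
    if m.any(): print(sg,m.sum(),np.percentile(T[m][:,1],[50,90,95,99,100]).round(1))
f=d["frame"];hsv=cv2.cvtColor(f,cv2.COLOR_RGB2HSV);H,S,V=cv2.split(hsv)
m=ok&(H>14)&(H<30)&(S>90)&(np.abs(W[...,2]-16)<5)
P=W[m];print("brass",len(P),P.mean(0),cv2.minEnclosingCircle(P[:,:2].astype(np.float32)))
E
```

```text
1.1 [378.5304066  263.48606806 101.41303897] [-9.00127987e+01  3.28857763e-02  6.34729015e+01] 68.74705354348885 [-0.11633502 -0.10612288 -0.28356957]
[[   1.      0.      0.      0.64]
 [   0.     -0.29    0.96 -142.16]
 [   0.     -0.96   -0.29   72.31]
 [   0.      0.      0.      1.  ]]
-1 1386 [-26.6 -13.  -10.1  -7.5  -5.3]
1 1362 [-26.5 -12.8  -9.9  -7.7  -6.1]
brass 6297 [377.22979707 262.00456258  15.51698764] ((456.07080078125, 174.81375122070312), 301.7897644042969)
```

View pics/w1.png

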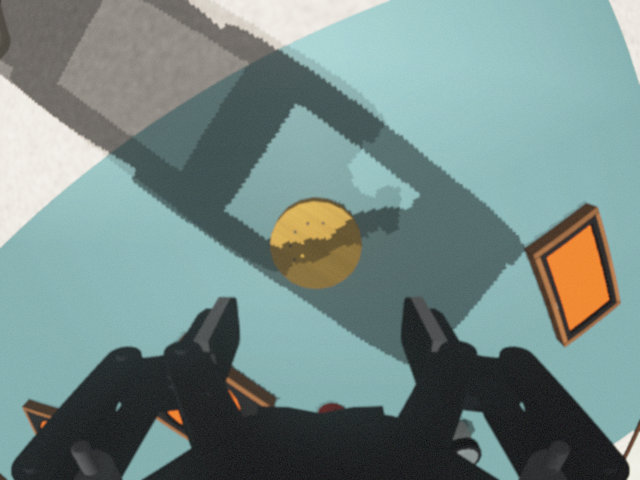

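The wrist view shows brass at (316,243), midway between the fingertips at (225,300) and (417,300), at about (377.5, 262.2). Fingertips sit about 7 mm behind the TCP at this opening. Descending to the upper half of the block and gripping.

Request:
move_arm(linear=[[-0.005, 0.2, 0], [-0.005, 0.2, 0], [-0.005, 0.331, 0], [-0.005, 0.331, 0], [-0.005, 0.331, 0], [-0.005, 0.331, 0], [-0.005, 0.331, 0], [-0.005, 0.331, 0], [-0.005, 0.331, 0], [-0.005, 0.331, 0], [-0.005, 0.331, 0], [-0.005, 0.331, 0]], twist=[[0, 0, 0], [0, 0, 0], [0, 0, 0], [0, 0, 0], [0, 0, 0], [0, 0, 0], [0, 0, 0], [0, 0, 0], [0, 0, 0], [0, 0, 0], [0, 0, 0], [0, 0, 0]], hand=[0.8, 0.8, 0.8, 0.8, 0.8, 0.8, 0.8, 0.1, 0.1, 0.1, 0.1, 0.1], force=60)

```text
time: 2.15
tool_pos: [379.4, 262.9, 4.9]
tcp_rot: [-90.1, -0.1, 63.5]
ft_force: [-5.4, -3.9, 16.4]
finger_gap: 56.9
```

Run:
```python
from lib import *
from bench import r
s=r.sense();print(s["time"],s["tool_pos"],s["tcp_rot"],s["finger_gap"],s["ft_force"])
d=r.snapshot("wrist");cv2.imwrite("pics/w2.png",d["frame"][150:,100:540,::-1]);np.savez("w2.npz",**d)
T,W=wrist_xyz(d,s);H,S,V=cv2.split(cv2.cvtColor(d["frame"],cv2.COLOR_RGB2HSV))
m=(d["range_z"]>0)&(H>14)&(H<30)&(S>90)&(np.abs(W[...,2]-16)<12)&(np.linalg.norm(W[...,:2]-[378,262],axis=2)<45)
P=W[m];print("brass",len(P),np.median(P,0),np.percentile(P[:,2],[5,25,50,75,95]).round(1))
A=np.c_[P[:,:2]-P[:,:2].mean(0),np.ones(len(P))];print(np.linalg.lstsq(A,P[:,2],rcond=None)[0])
```

```text
2.15 [379.35426488 262.91119127   4.92389802] [-90.13212224  -0.100665    63.51512005] 56.86770267484372 [-5.40961847 -3.89730422 16.38862281]
brass 15554 [374.89279928 266.02597256  15.54974771] [13.8 15.1 15.5 16.  16.5]
[ 2.76575745e-02 -1.37226055e-02  1.52669588e+01]
```

View pics/w2.png

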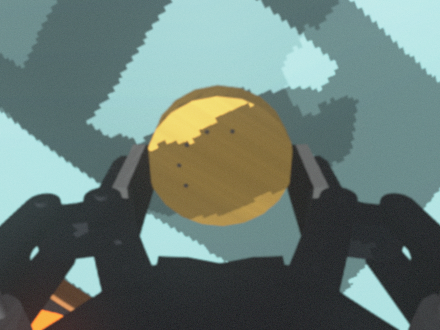

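The pads hold both sides of the disc (crop centre (220,155)), and its top is level. Test lift.

Request:
move_arm(linear=[[0, -0.03, 0], [0, -0.06, 0], [0, -0.1, 0], [0, -0.15, 0], [0, -0.2, 0], [0, -0.2, 0], [0, -0.2, 0]], twist=[[0, 0, 0], [0, 0, 0], [0, 0, 0], [0, 0, 0], [0, 0, 0], [0, 0, 0], [0, 0, 0]], hand=[0.1, 0.1, 0.1, 0.1, 0.1, 0.1, 0.1], force=80)

```text
time: 2.78
tool_pos: [380.2, 263.4, 66.3]
tcp_rot: [-90.2, -0.3, 63.5]
ft_force: [0.5, 0.1, -3.5]
finger_gap: 56.1
```

Run:
```python
from lib import *
from bench import r
s=r.sense();print(s["time"],s["tool_pos"],s["tcp_rot"],s["finger_gap"],s["ft_force"])
d=r.snapshot("wrist");np.savez("w3.npz",**d);cv2.imwrite("pics/w3.png",d["frame"][150:,100:540,::-1])
T,W=wrist_xyz(d,s);H,S,V=cv2.split(cv2.cvtColor(d["frame"],cv2.COLOR_RGB2HSV));ok=d["range_z"]>0
m=ok&(H>14)&(H<30)&(S>90)&(np.abs(T[...,1])<30)&(np.hypot(T[...,0],T[...,2])<50)
P=T[m];print("brass tool",len(P),np.median(P,0),np.ptp(P,0),P.min(0),P.max(0),(P.min(0)+P.max(0))/2)
A=np.c_[P[:,[0,2]],np.ones(len(P))];print("plane",np.linalg.lstsq(A,P[:,1],rcond=None)[0])
for sg in(-1,1):
    m=ok&(np.abs(T[...,2])<9)&(sg*T[...,0]>28)&(sg*T[...,0]<60)&(T[...,1]>-40)&(T[...,1]<15)&(V<80)
    print(sg,m.sum(),np.percentile(T[m][:,1],[50,90,95,99,100]).round(1))
# brass case recess, from this view
m=(ok&((H<14)&(S>150)&(V>100))&(np.abs(W[...,2]-11)<5)&(np.linalg.norm(W[...,:2]-[462,112],axis=2)<50))
if m.sum(): print("case",m.sum(),W[m].mean(0),W[m].min(0),W[m].max(0))
t=dict(np.load("top0.npz"));H,S,V=cv2.split(cv2.cvtColor(t["frame"],cv2.COLOR_RGB2HSV))
m=((H<16)&(S>120)&(V>100)).astype(np.uint8);m[:200]=0;m[:,:240]=0;m[:,310:]=0
P=cast(t,np.argwhere(m>0)[:,::-1],11);print("caseTop",len(P),P.min(0),P.max(0),P.mean(0))
plan(s,[462,112,100])
```

```text
2.7833 [380.24640068 263.44787616  66.28997027] [-90.23885746  -0.25798368  63.50865882] 56.128512109256775 [ 0.46524024  0.07183149 -3.52325921]
brass tool 15410 [  0.7423138  -10.16624977   5.68484822] [57.25067906 19.0641004  60.02326801] [-27.98892667 -13.12413472 -28.70435925] [29.26175239  5.93996567 31.31890875] [ 0.63641286 -3.59208452  1.30727475]
plane [ 8.46284525e-04  3.89999451e-02 -9.96700150e+00]
-1 296 [-24.9 -15.3 -13.7 -12.1 -10.7]
1 1096 [-26.4 -14.6 -13.  -11.3  -9.7]
case 113 [465.99099161  91.65200344  11.19322374] [438.70170498  71.22933955   9.86898214] [485.72493137 130.57443973  13.0918556 ]
caseTop 930 [403.84789403  50.52901892  11.        ] [517.34990497 166.48340666  11.        ] [459.99620551 108.81585824  11.        ]
linear [-0.3298 -0.1119 -0.4696] twist [ 0.0027 -0.      0.0029] mm 175 deg 0.4
```

View pics/w3.png

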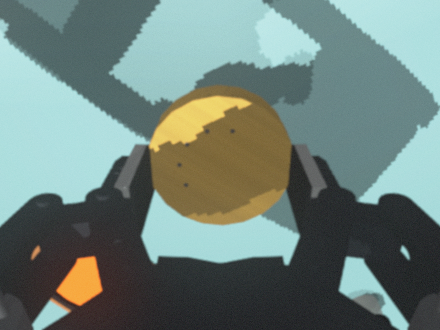

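Brass is held, centred (0.6, 1.3 mm off) and level, with its underside about 5 mm below the TCP. The orange at crop (80,282) is the brass case. Carrying it above its case.

Request:
move_arm(linear=[[-0.08, 0, -0.11], [-0.17, 0, -0.235], [-0.26, 0, -0.35], [-0.342, 0.03, -0.471], [-0.342, 0.054, -0.471], [-0.342, 0.054, -0.471], [-0.342, 0.054, -0.471], [-0.342, 0.054, -0.471], [-0.342, 0.054, -0.471]], twist=[[0, 0, 0], [0, 0, 0], [0, 0, 0], [0, 0, 0], [0, 0, 0], [0, 0, 0], [0, 0, 0], [0, 0, 0], [0, 0, 0]], hand=[0.1, 0.1, 0.1, 0.1, 0.1, 0.1, 0.1, 0.1, 0.1])

```text
time: 3.58
tool_pos: [459.5, 109.1, 48.8]
tcp_rot: [-90.1, -0.1, 63.6]
ft_force: [0.3, 0.4, -3.6]
finger_gap: 55.8
```

Run:
```python
from lib import *
from bench import r
s=r.sense();print(s["time"],s["tool_pos"],s["tcp_rot"],s["finger_gap"],s["ft_force"])
d=r.snapshot("wrist");cv2.imwrite("pics/w4.png",d["frame"][100:,100:540,::-1])
T,W=wrist_xyz(d,s);ok=d["range_z"]>0;H,S,V=cv2.split(cv2.cvtColor(d["frame"],cv2.COLOR_RGB2HSV))
B=ok&(H>14)&(H<30)&(S>90)&(np.abs(T[...,1])<30)&(np.hypot(T[...,0],T[...,2])<50)
P=T[B];print("brass tool",(P.min(0)+P.max(0))/2,np.ptp(P,0),"top",np.median(P[:,1]))
# case: rim points at z 13..19
m=ok&(abs(W[...,2]-16)<3)&(np.linalg.norm(W[...,:2]-[460,109],axis=2)<80)&~B
print("rim",m.sum(),cv2.minAreaRect(W[m][:,:2].astype(np.float32)))
for n in("scene","top"):
    q=r.snapshot(n);cv2.imwrite(f"pics/{n}4.png",q["frame"][:,:,::-1])
```

```text
3.5833 [459.5271892  109.06751052  48.81358695] [-90.12719654  -0.14447833  63.58074144] 55.84674755651966 [ 0.34568811  0.35511986 -3.61656986]
brass tool [ 0.55751511 -3.85032264  1.22022304] [57.25313612 18.56030081 60.19966883] top -10.155712399898178
rim 10645 ((459.6938781738281, 108.388916015625), (94.62100219726562, 94.26419067382812), 21.294353485107422)
```

View pics/w4.png

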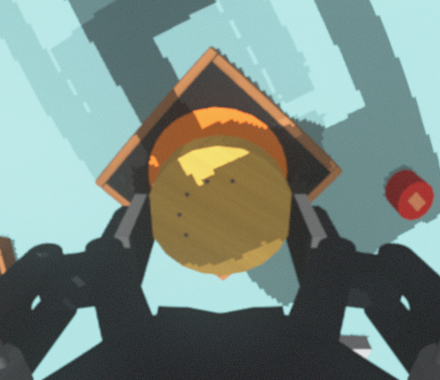

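Rim depth puts the case centre at (459.7,108.4), 94.6 x 94.3 mm. The block, at crop (220,205), is 1–2 mm off the recess centre. Correcting and lowering.

Request:
move_arm(linear=[[-0.004, 0.03, -0.005], [-0.004, 0.06, -0.005], [-0.004, 0.08, -0.005], [-0.004, 0.09, -0.005], [-0.004, 0.096, -0.005], [-0.004, 0.1, -0.005], [-0.004, 0.104, -0.005], [-0.004, 0.107, -0.005], [-0.004, 0.107, -0.005]], twist=[[0, 0, 0], [0, 0, 0], [0, 0, 0], [0, 0, 0], [0, 0, 0], [0, 0, 0], [0, 0, 0], [0, 0, 0], [0, 0, 0]], hand=[0.1, 0.1, 0.1, 0.1, 0.1, 0.1, 0.1, 0.1, 0.1])

```text
time: 4.48
tool_pos: [461.0, 107.3, 17.2]
tcp_rot: [-90.2, -0.2, 63.6]
ft_force: [0.3, 0.3, -3.3]
finger_gap: 55.8
```

Request:
move_arm(linear=[[0, 0.002, 0], [0, 0.004, 0], [0, 0.005, 0], [0, 0.005, 0]], twist=[[0, 0, 0], [0, 0, 0], [0, 0, 0], [0, 0, 0]], hand=[0.1, 0.1, 0.1, 0.1])

```text
time: 4.82
tool_pos: [461.4, 107.4, 16.4]
tcp_rot: [-90.2, -0.2, 63.6]
ft_force: [-3.1, -0.0, 4.2]
finger_gap: 56.0
```

Contact felt: the force went from -3.3 to +4.2 N. Releasing and rising.

Request:
move_arm(linear=[[0, 0, 0], [0, 0, 0], [0, 0, 0], [0, -0.02, 0], [0, -0.1, 0], [0, -0.23, 0], [0, -0.3, 0], [0, -0.3, 0], [0, -0.3, 0]], twist=[[0, 0, 0], [0, 0, 0], [0, 0, 0], [0, 0, 0], [0, 0, 0], [0, 0, 0], [0, 0, 0], [0, 0, 0], [0, 0, 0]], hand=[0.8, 0.8, 0.8, 0.8, 0.8, 0.8, 0.8, 0.5, 0.5])

```text
time: 5.57
tool_pos: [462.7, 107.5, 108.6]
tcp_rot: [-90.4, -0.3, 63.6]
ft_force: [0.4, -0.2, -0.5]
finger_gap: 64.1
```

```bash
cat >> lib.py <<'E'
def planes(d,s,xy,rad,z,tol=2.5,extra=None):
    "rectangle round the points near xy at height z, in the wrist picture"
    T,W=wrist_xyz(d,s);m=(d["range_z"]>0)&(abs(W[...,2]-z)<tol)&(np.linalg.norm(W[...,:2]-xy,axis=2)<rad)
    m&=~((abs(T[...,0])>18)&(T[...,1]>-60)&(T[...,1]<5)&(abs(T[...,2])<25)) # fingers
    P=W[m];c=cv2.minAreaRect(P[:,:2].astype(np.float32))
    print("z%.0f"%z,len(P),"c",np.round(c[0],1),"size",np.round(c[1],1),"ang %.1f"%c[2],"cent",P.mean(0).round(1),
      "tilt",np.linalg.lstsq(np.c_[P[:,:2]-P[:,:2].mean(0),np.ones(len(P))],P[:,2],rcond=None)[0].round(3))
E
python3 - <<'E'
from lib import *
from bench import r
s=r.sense();print(s["time"],s["tool_pos"],s["tcp_rot"],s["finger_gap"],s["ft_force"])
d=r.snapshot("wrist")
planes(d,s,[460,109],45,27,3);planes(d,s,[460,109],75,16,3)
for y in(50.6,-39.4):plan(s,[641,116.6,105],y)
E
```

```text
5.5667 [462.66736745 107.47807939 108.58692784] [-90.44046472  -0.3329971   63.60677934] 64.07343924880738 [ 0.43397845 -0.20716389 -0.54201606]
z27 6572 c [460.9 108.5] size [58.7 59.8] ang 73.0 cent [460.  109.   26.6] tilt [ 1.0000e-03 -1.0000e-03  2.6573e+01]
z16 9864 c [459.9 108.2] size [94.8 94.7] ang 21.2 cent [456.4 109.9  15.5] tilt [ 0.   0.  15.5]
linear [ 0.2914  0.0176 -0.5188] twist [0.0045 0.1445 0.0042] mm 179 deg 13.0
linear [ 0.2914  0.0176 -0.5188] twist [2.0000e-04 1.1445e+00 7.0000e-03] mm 179 deg 103.0
```

Brass is seated: top at 26.6 mm, level, 1 mm from the recess centre. On to the square.

Request:
move_arm(linear=[[0.07, 0.004, -0.125], [0.14, 0.008, -0.25], [0.21, 0.013, -0.375], [0.291, 0.018, -0.519], [0.291, 0.018, -0.519], [0.291, 0.018, -0.519], [0.291, 0.018, -0.519], [0.291, 0.018, -0.519]], twist=[[0.0045, 0.07, 0.004], [0.0045, 0.144, 0.004], [0.0045, 0.144, 0.004], [0.0045, 0.144, 0.004], [0.0045, 0.144, 0.004], [0.0045, 0.144, 0.004], [0.0045, 0.144, 0.004], [0.0045, 0.144, 0.004]], hand=[0.5, 0.5, 0.5, 0.5, 0.5, 0.5, 0.5, 0.5])

```text
time: 6.28
tool_pos: [637.8, 116.2, 100.9]
tcp_rot: [-89.7, 0.2, 50.6]
ft_force: [-1.3, -0.8, 0.4]
finger_gap: 64.2
```

Run:
```python
from lib import *
from bench import r
s=r.sense();print(s["time"],s["tool_pos"],s["tcp_rot"],s["finger_gap"],s["ft_force"])
d=r.snapshot("wrist");cv2.imwrite("pics/w5.png",d["frame"][:,:,::-1]);np.savez("w5.npz",**d,s=s)
planes(d,s,[641,116.6],45,16,3)
plan(s,[641,116.6,2.5])
```

```text
6.2833 [637.81637332 116.22391446 100.93644884] [-89.73333425   0.24108311  50.64988747] 64.2132629060634 [-1.25750834 -0.83798212  0.39662184]
z16 4581 c [641.3 116.3] size [45.4 45.1] ang 51.8 cent [640.5 117.   15.6] tilt [ 2.0000e-03 -1.0000e-03  1.5603e+01]
linear [ 0.0091  0.328  -0.0089] twist [-0.003  -0.     -0.0027] mm 98 deg 0.4
```

View pics/w5.png

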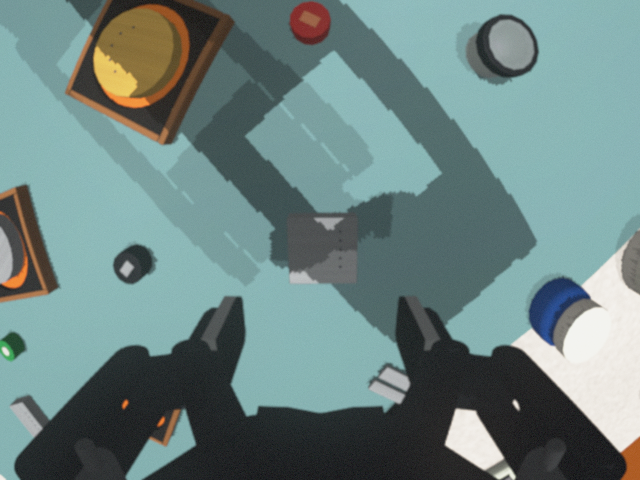

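The square lies at (322,248), aligned between the fingers, and measures 45.4 x 45.1 mm at 51.8°. Brass is in its case at (140,55). Descending and gripping.

Request:
move_arm(linear=[[0.009, 0.12, -0.009], [0.009, 0.24, -0.009], [0.009, 0.3265, -0.009], [0.009, 0.3265, -0.009], [0.009, 0.3265, -0.009], [0.009, 0.3265, -0.009], [0.009, 0.3265, -0.009], [0.009, 0.3265, -0.009], [0.009, 0.3265, -0.009], [0.009, 0.3265, -0.009], [0.009, 0.3265, -0.009], [0.009, 0.3265, -0.009]], twist=[[-0.003, -0.013, -0.003], [-0.003, -0.013, -0.003], [-0.003, -0.013, -0.003], [-0.003, -0.013, -0.003], [-0.003, -0.013, -0.003], [-0.003, -0.013, -0.003], [-0.003, -0.013, -0.003], [-0.003, -0.013, -0.003], [-0.003, -0.013, -0.003], [-0.003, -0.013, -0.003], [-0.003, -0.013, -0.003], [-0.003, -0.013, -0.003]], hand=[0.5, 0.5, 0.5, 0.5, 0.5, 0.5, -0.2, -0.2, -0.2, -0.2, -0.2, -0.2], force=70)

```text
time: 7.33
tool_pos: [643.7, 116.7, 7.5]
tcp_rot: [-90.3, -0.3, 51.8]
ft_force: [-3.2, -0.8, 9.7]
finger_gap: 42.7
```

Request:
move_arm(linear=[[0, -0.03, 0], [0, -0.06, 0], [0, -0.1, 0], [0, -0.15, 0], [0, -0.2, 0], [0, -0.2, 0], [0, -0.2, 0]], twist=[[0, 0, 0], [0, 0, 0], [0, 0, 0], [0, 0, 0], [0, 0, 0], [0, 0, 0], [0, 0, 0]], hand=[-0.2, -0.2, -0.2, -0.2, -0.2, -0.2, -0.2])

```text
time: 7.92
tool_pos: [644.8, 116.9, 69.9]
tcp_rot: [-90.4, -0.4, 51.8]
ft_force: [0.3, -0.4, -2.8]
finger_gap: 42.6
```

```bash
cat >> lib.py <<'E'
def held(d,s,hx,hz):
    "block in the jaws: top plane in tool axes, rows of points inside +-hx, +-hz"
    T,W=wrist_xyz(d,s);m=(d["range_z"]>0)&(abs(T[...,0])<hx+1)&(abs(T[...,2])<hz+12)&(T[...,1]>-22)&(T[...,1]<0)
    P=T[m];t=np.median(P[:,1]);P=P[abs(P[:,1]-t)<2.5];c=cv2.minAreaRect(P[:,[0,2]].astype(np.float32))
    print("held top y %.1f"%t,"c(x,z)",np.round(c[0],1),np.round(c[1],1),"ang %.1f"%c[2],"tilt",np.linalg.lstsq(np.c_[P[:,[0,2]],np.ones(len(P))],P[:,1],rcond=None)[0].round(3))
E
python3 - <<'E'
from lib import *
from bench import r
s=r.sense();print(s["time"],s["tool_pos"],s["tcp_rot"],s["finger_gap"],s["ft_force"])
d=r.snapshot("wrist");np.savez("w6.npz",**d,s=s)
held(d,s,22,22)
plan(s,[510,-444.8,70],13.3)
E
```

```text
7.9167 [644.81924535 116.88283767  69.91427   ] [-90.42352251  -0.42309637  51.82720024] 42.61570466249748 [ 0.26059171 -0.37533597 -2.78491898]
held top y -8.0 c(x,z) [0.  1.7] [46.3 45.9] ang 89.9 tilt [ 4.000e-03  1.000e-03 -7.941e+00]
linear [-1.7496 -0.0073 -0.8039] twist [0.0029 0.4281 0.0061] mm 578 deg 38.5
```

The square is held, centred (0, 1.7 mm) and level, with its underside about 8 mm below the TCP. Carrying it to the square case in two stages.

Request:
move_arm(linear=[[-0.12, -0.02, -0.055], [-0.24, -0.02, -0.11], [-0.36, -0.02, -0.165], [-0.48, -0.02, -0.22], [-0.6, -0.02, -0.275], [-0.72, -0.02, -0.33], [-0.84, -0.02, -0.385], [-0.95, -0.02, -0.436], [-0.95, -0.02, -0.436], [-0.95, -0.02, -0.436]], twist=[[0.003, 0.03, 0.005], [0.003, 0.06, 0.005], [0.003, 0.09, 0.005], [0.003, 0.12, 0.005], [0.003, 0.15, 0.005], [0.003, 0.18, 0.005], [0.003, 0.21, 0.005], [0.003, 0.23, 0.005], [0.003, 0.23, 0.005], [0.003, 0.23, 0.005]], hand=[-0.2, -0.2, -0.2, -0.2, -0.2, -0.2, -0.2, -0.2, -0.2, -0.2])

```text
time: 8.8
tool_pos: [568.9, -190.0, 72.2]
tcp_rot: [-89.9, 0.1, 30.9]
ft_force: [-0.7, 0.2, -2.9]
finger_gap: 42.2
```

Run:
```python
from lib import *
from bench import r
s=r.sense();print(s["time"],s["tool_pos"],s["tcp_rot"],s["finger_gap"],s["ft_force"])
plan(s,[510,-444.8,60],13.3)
```

```text
8.8 [ 568.89679193 -189.96356202   72.1640399 ] [-89.90966105   0.14854139  30.90880827] 42.23914924528334 [-0.70116042  0.23226474 -2.93075844]
linear [-0.6047  0.0411 -0.628 ] twist [-0.0007  0.1957 -0.0018] mm 262 deg 17.6
```

Request:
move_arm(linear=[[-0.08, 0.006, -0.08], [-0.16, 0.012, -0.165], [-0.24, 0.018, -0.25], [-0.33, 0.024, -0.34], [-0.42, 0.03, -0.43], [-0.51, 0.036, -0.53], [-0.605, 0.041, -0.628], [-0.605, 0.041, -0.628], [-0.605, 0.041, -0.628], [-0.605, 0.041, -0.628], [-0.605, 0.041, -0.628]], twist=[[0, 0.03, 0], [0, 0.06, 0], [0, 0.09, 0], [0, 0.12, 0], [0, 0.15, 0], [0, 0.18, 0], [0, 0.196, 0], [0, 0.196, 0], [0, 0.196, 0], [0, 0.196, 0], [0, 0.196, 0]], hand=[-0.2, -0.2, -0.2, -0.2, -0.2, -0.2, -0.2, -0.2, -0.2, -0.2, -0.2])

```text
time: 9.72
tool_pos: [510.6, -442.7, 59.2]
tcp_rot: [-89.9, 0.2, 13.4]
ft_force: [0.3, 0.9, -2.7]
finger_gap: 42.7
```

```bash
cat > over.py <<'E'
import sys
from lib import *
from bench import r
x,y,rad,hx,hz=map(float,sys.argv[1:6])
s=r.sense();print(s["time"],s["tool_pos"],s["tcp_rot"],s["finger_gap"],s["ft_force"])
d=r.snapshot("wrist");cv2.imwrite("pics/%s.png"%sys.argv[6],d["frame"][60:,60:580,::-1])
held(d,s,hx,hz);planes(d,s,[x,y],rad,16,3)
R,p=pose(s);print("tool x,z in world",R[:2,0].round(3),R[:2,2].round(3))
E
python3 over.py 510 -444.8 65 22 22 w7
```

```text
9.7167 [ 510.61029566 -442.66704531   59.23506397] [-89.86096195   0.18978491  13.39663861] 42.661451807161065 [ 0.33533532  0.86325867 -2.69889757]
held top y -7.9 c(x,z) [0.1 2.5] [46.2 45.8] ang 90.0 tilt [ 3.000e-03 -0.000e+00 -7.938e+00]
z16 5184 c [ 507.4 -434.4] size [79.4 56.3] ang 13.3 cent [ 502.3 -422.5   15.5] tilt [1.0000e-03 0.0000e+00 1.5451e+01]
tool x,z in world [0.973 0.232] [-0.232  0.973]
```

View pics/w7.png

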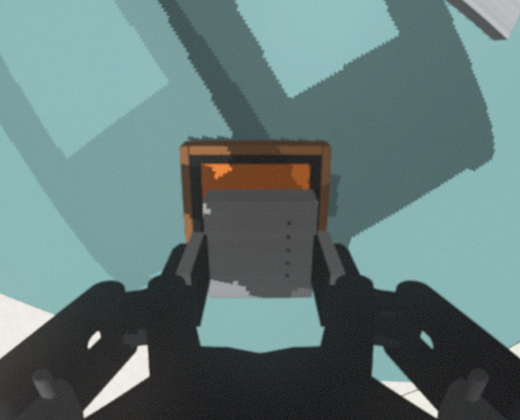

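The square at (260,243) is over the square recess, whose walls show at crop columns 200 and 317. The case centre (510,-445.4) agrees with the top view. A 4.7 mm correction, then lowering.

Request:
move_arm(linear=[[-0.004, 0.03, -0.015], [-0.004, 0.06, -0.015], [-0.004, 0.09, -0.015], [-0.004, 0.11, -0.015], [-0.004, 0.12, -0.015], [-0.004, 0.126, -0.015], [-0.004, 0.13, -0.015], [-0.004, 0.132, -0.015], [-0.004, 0.132, -0.015]], twist=[[0, 0, 0], [0, 0, 0], [0, 0, 0], [0, 0, 0], [0, 0, 0], [0, 0, 0], [0, 0, 0], [0, 0, 0], [0, 0, 0]], hand=[-0.2, -0.2, -0.2, -0.2, -0.2, -0.2, -0.2, -0.2, -0.2])

```text
time: 10.52
tool_pos: [510.6, -447.6, 20.2]
tcp_rot: [-89.9, 0.2, 13.4]
ft_force: [0.1, 0.4, -2.5]
finger_gap: 42.6
```

Request:
move_arm(linear=[[0, 0.002, 0], [0, 0.004, 0], [0, 0.004, 0]], twist=[[0, 0, 0], [0, 0, 0], [0, 0, 0]], hand=[-0.2, -0.2, -0.2])

```text
time: 10.77
tool_pos: [510.7, -447.7, 19.3]
tcp_rot: [-89.9, 0.2, 13.4]
ft_force: [-0.9, 1.1, -1.8]
finger_gap: 42.6
```

Request:
move_arm(linear=[[0, 0.002, 0], [0, 0.004, 0], [0, 0.004, 0]], twist=[[0, 0, 0], [0, 0, 0], [0, 0, 0]], hand=[-0.2, -0.2, -0.2])

```text
time: 11.02
tool_pos: [510.8, -447.9, 18.7]
tcp_rot: [-90.0, 0.1, 13.4]
ft_force: [-1.8, 2.1, 2.5]
finger_gap: 42.3
```

Request:
move_arm(linear=[[0, 0, 0], [0, 0, 0], [0, 0, 0], [0, -0.02, 0], [0, -0.1, 0], [0, -0.23, 0], [0, -0.3, 0], [0, -0.3, 0], [0, -0.3, 0]], twist=[[0, 0, 0], [0, 0, 0], [0, 0, 0], [0, 0, 0], [0, 0, 0], [0, 0, 0], [0, 0, 0], [0, 0, 0], [0, 0, 0]], hand=[0.4, 0.4, 0.4, 0.4, 0.4, 0.4, 0.4, 0.4, 0.4])

```text
time: 11.77
tool_pos: [512.4, -449.3, 112.0]
tcp_rot: [-90.2, -0.0, 13.4]
ft_force: [0.1, 0.2, -0.4]
finger_gap: 59.7
```

Run:
```python
from lib import *
from bench import r
s=r.sense();print(s["time"],s["tool_pos"],s["tcp_rot"],s["finger_gap"],s["ft_force"])
d=r.snapshot("wrist")
planes(d,s,[510,-445],40,27,3);planes(d,s,[510,-445],65,16,3)
plan(s,[597,-283,105],74.6)
```

```text
11.7667 [ 512.41272574 -449.25951576  111.97621767] [-9.02146168e+01 -1.14641896e-02  1.34025318e+01] 59.65547453702123 [ 0.06091404  0.18833883 -0.42059606]
z27 4725 c [ 511.6 -445.3] size [45.2 45.7] ang 13.7 cent [ 511.5 -444.5   26.6] tilt [ 1.0000e-03 -2.0000e-03  2.6576e+01]
z16 6034 c [ 510.3 -445.7] size [79.5 79.4] ang 13.4 cent [ 509.5 -442.7   15.4] tilt [1.0000e-03 0.0000e+00 1.5442e+01]
linear [0.4027 0.0216 0.4738] twist [ 0.0022 -0.68   -0.0012] mm 187 deg 61.2
```

The square is seated: top 26.6 mm, level, 1.3 mm off centre, 0.3° off. On to the oblong.

Request:
move_arm(linear=[[0.08, 0, 0.09], [0.16, 0, 0.18], [0.24, 0, 0.28], [0.32, 0.01, 0.38], [0.403, 0.02, 0.474], [0.403, 0.02, 0.474], [0.403, 0.02, 0.474], [0.403, 0.02, 0.474], [0.403, 0.02, 0.474], [0.403, 0.02, 0.474], [0.403, 0.02, 0.474], [0.403, 0.02, 0.474]], twist=[[0.002, -0.07, -0.001], [0.002, -0.14, -0.001], [0.002, -0.21, -0.001], [0.002, -0.28, -0.001], [0.002, -0.35, -0.001], [0.002, -0.42, -0.001], [0.002, -0.49, -0.001], [0.002, -0.56, -0.001], [0.002, -0.63, -0.001], [0.002, -0.68, -0.001], [0.002, -0.68, -0.001], [0.002, -0.68, -0.001]], hand=[0.4, 0.4, 0.4, 0.4, 0.4, 0.4, 0.4, 0.4, 0.3, 0.3, 0.3, 0.3])

```text
time: 12.82
tool_pos: [595.1, -281.3, 101.5]
tcp_rot: [-89.7, -0.1, 74.4]
ft_force: [-0.2, 0.6, 0.5]
finger_gap: 55.4
```

Run:
```python
from lib import *
from bench import r
s=r.sense();print(s["time"],s["tool_pos"],s["tcp_rot"],s["finger_gap"],s["ft_force"])
d=r.snapshot("wrist");cv2.imwrite("pics/w8.png",d["frame"][:,:,::-1])
planes(d,s,[597,-283],50,16,3)
plan(s,[597,-283,3.5],74.6)
```

```text
12.8167 [ 595.06977576 -281.29678628  101.51920467] [-89.66703769  -0.12772416  74.44800564] 55.36429365437509 [-0.24052731  0.57168213  0.53858505]
z16 5716 c [ 597.8 -282.9] size [36.3 70.7] ang 74.1 cent [ 596.  -282.5   15.6] tilt [1.0000e-03 2.0000e-03 1.5579e+01]
linear [-0.0045  0.3267 -0.0096] twist [-0.0037 -0.0017  0.0014] mm 98 deg 0.4
```

View pics/w8.png

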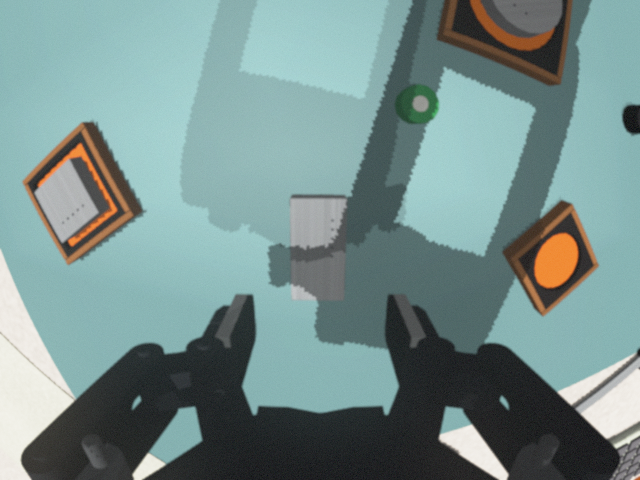

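The oblong is at (318,247), aligned between the fingers, 36.3 x 70.7 mm. The square sits in its case at (75,195). Gripping the oblong.

Request:
move_arm(linear=[[-0.003, 0.12, -0.01], [-0.003, 0.24, -0.01], [-0.003, 0.328, -0.01], [-0.003, 0.328, -0.01], [-0.003, 0.328, -0.01], [-0.003, 0.328, -0.01], [-0.003, 0.328, -0.01], [-0.003, 0.328, -0.01], [-0.003, 0.328, -0.01], [-0.003, 0.328, -0.01], [-0.003, 0.328, -0.01], [-0.003, 0.328, -0.01]], twist=[[-0.003, 0.002, 0.001], [-0.003, 0.002, 0.001], [-0.003, 0.002, 0.001], [-0.003, 0.002, 0.001], [-0.003, 0.002, 0.001], [-0.003, 0.002, 0.001], [-0.003, 0.002, 0.001], [-0.003, 0.002, 0.001], [-0.003, 0.002, 0.001], [-0.003, 0.002, 0.001], [-0.003, 0.002, 0.001], [-0.003, 0.002, 0.001]], hand=[0.3, 0.3, 0.3, 0.3, 0.3, 0.3, -0.4, -0.4, -0.4, -0.4, -0.4, -0.4], force=80)

```text
time: 13.87
tool_pos: [598.3, -283.4, 5.1]
tcp_rot: [-90.1, 0.0, 74.2]
ft_force: [-1.0, 1.0, 6.1]
finger_gap: 33.6
```

Request:
move_arm(linear=[[0, -0.03, 0], [0, -0.06, 0], [0, -0.1, 0], [0, -0.15, 0], [0, -0.22, 0], [0, -0.22, 0], [0, -0.22, 0]], twist=[[0, 0, 0], [0, 0, 0], [0, 0, 0], [0, 0, 0], [0, 0, 0], [0, 0, 0], [0, 0, 0]], hand=[-0.4, -0.4, -0.4, -0.4, -0.4, -0.4, -0.4])

```text
time: 14.45
tool_pos: [599.9, -284.3, 74.0]
tcp_rot: [-90.4, 0.1, 74.2]
ft_force: [-0.8, 0.1, -2.7]
finger_gap: 33.8
```

Run:
```python
from lib import *
from bench import r
s=r.sense();print(s["time"],s["tool_pos"],s["tcp_rot"],s["finger_gap"],s["ft_force"])
d=r.snapshot("wrist");held(d,s,17,35)
plan(s,[560,80,75],90)
```

```text
14.45 [ 599.89670135 -284.25070562   74.03056549] [-9.03670424e+01  7.43011390e-02  7.42263777e+01] 33.801172592997645 [-0.77257456  0.10904618 -2.73986885]
held top y -10.4 c(x,z) [0.  0.4] [35.9 71. ] ang 0.0 tilt [ 0.0000e+00  1.0000e-03 -1.0401e+01]
linear [ 1.1323 -0.0076  0.458 ] twist [ 0.0039 -0.1753 -0.0014] mm 366 deg 15.8
```

Oblong is held centred and level, with its underside about 5.5 mm below the TCP. Carrying it to its case.

Request:
move_arm(linear=[[0.12, -0.01, 0.048], [0.24, -0.01, 0.097], [0.36, -0.01, 0.146], [0.48, -0.01, 0.194], [0.6, -0.01, 0.242], [0.72, -0.01, 0.29], [0.85, -0.01, 0.344], [0.97, -0.01, 0.392], [0.97, -0.01, 0.392], [0.97, -0.01, 0.392]], twist=[[0.004, -0.03, -0.001], [0.004, -0.06, -0.001], [0.004, -0.09, -0.001], [0.004, -0.12, -0.001], [0.004, -0.15, -0.001], [0.004, -0.15, -0.001], [0.004, -0.15, -0.001], [0.004, -0.15, -0.001], [0.004, -0.15, -0.001], [0.004, -0.15, -0.001]], hand=[-0.4, -0.4, -0.4, -0.4, -0.4, -0.4, -0.4, -0.4, -0.4, -0.4])

```text
time: 15.33
tool_pos: [563.1, 30.8, 73.0]
tcp_rot: [-89.7, -0.1, 88.0]
ft_force: [-0.4, -1.2, -5.2]
finger_gap: 33.9
```

Run:
```python
from lib import *
from bench import r
s=r.sense();print(s["time"],s["tool_pos"],s["tcp_rot"],s["ft_force"])
plan(s,[502.8,443,58],96.8)
```

```text
15.3333 [563.14207149  30.81998284  72.9811782 ] [-8.96858802e+01 -6.44507254e-02  8.79638707e+01] [-0.37838091 -1.17231094 -5.19899971]
linear [1.3659 0.0528 0.2495] twist [-0.0034 -0.0982  0.001 ] mm 417 deg 8.8
```

Request:
move_arm(linear=[[0.12, 0, 0.022], [0.24, 0, 0.044], [0.36, 0, 0.066], [0.48, 0, 0.088], [0.6, 0, 0.11], [0.72, 0, 0.132], [0.85, 0, 0.155], [0.98, 0, 0.179], [0.98, 0, 0.179]], twist=[[-0.003, -0.03, 0.001], [-0.003, -0.06, 0.001], [-0.003, -0.098, 0.001], [-0.003, -0.098, 0.001], [-0.003, -0.098, 0.001], [-0.003, -0.098, 0.001], [-0.003, -0.098, 0.001], [-0.003, -0.098, 0.001], [-0.003, -0.098, 0.001]], hand=[-0.4, -0.4, -0.4, -0.4, -0.4, -0.4, -0.4, -0.4, -0.4])

```text
time: 16.08
tool_pos: [518.5, 332.0, 73.0]
tcp_rot: [-89.9, -0.2, 97.0]
ft_force: [1.8, -0.7, -2.7]
finger_gap: 33.7
```

Run:
```python
from lib import *
from bench import r
s=r.sense();print(s["time"],s["tool_pos"],s["tcp_rot"],s["ft_force"])
plan(s,[502.8,443,58],96.8)
```

```text
16.0833 [518.49236639 331.96192382  72.95094975] [-89.93777234  -0.15995003  96.96916773] [ 1.76871817 -0.65393689 -2.68686241]
linear [0.3736 0.0509 0.007 ] twist [-0.0007  0.0019  0.0018] mm 113 deg 0.2
```

Request:
move_arm(linear=[[0.1, 0.01, 0.002], [0.2, 0.02, 0.004], [0.3, 0.03, 0.006], [0.374, 0.05, 0.007], [0.374, 0.05, 0.007], [0.374, 0.05, 0.007], [0.374, 0.05, 0.007], [0.374, 0.05, 0.007]], twist=[[-0.001, 0.002, 0.002], [-0.001, 0.002, 0.002], [-0.001, 0.002, 0.002], [-0.001, 0.002, 0.002], [-0.001, 0.002, 0.002], [-0.001, 0.002, 0.002], [-0.001, 0.002, 0.002], [-0.001, 0.002, 0.002]], hand=[-0.4, -0.4, -0.4, -0.4, -0.4, -0.4, -0.4, -0.4])

```text
time: 16.75
tool_pos: [503.5, 441.5, 57.8]
tcp_rot: [-90.0, 0.1, 96.7]
ft_force: [0.9, 0.3, -2.8]
finger_gap: 33.6
```

```bash
python3 over.py 502.8 443 75 17 35 w9
```

```text
16.75 [503.45738546 441.45178702  57.78172275] [-8.99936848e+01  7.22213910e-02  9.66940433e+01] 33.611523166529444 [ 0.87989663  0.29122722 -2.78678678]
held top y -10.4 c(x,z) [-0.   0.3] [70.9 36. ] ang 90.0 tilt [  0.      0.    -10.382]
z16 6728 c [485.5 439.3] size [72.5 70.5] ang 7.3 cent [473.7 438.3  15.5] tilt [ 1.000e-03 -1.000e-03  1.547e+01]
tool x,z in world [-0.117  0.993] [-0.993 -0.117]
```

View pics/w9.png

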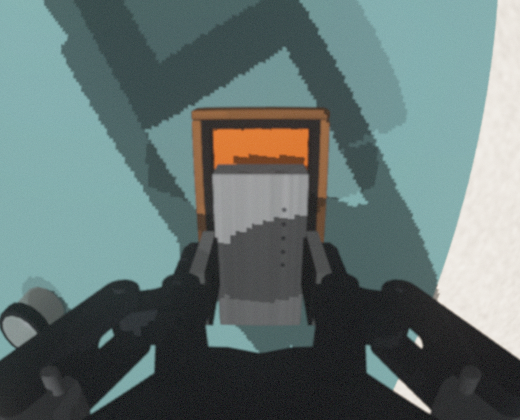

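The oblong at (260,247) is centred over the oblong recess (crop columns 210–312); the case centre is about (502,441.5). The magnifier at (40,315) is clear. Lowering.

Request:
move_arm(linear=[[0, 0.03, 0.004], [0, 0.06, 0.004], [0, 0.09, 0.004], [0, 0.11, 0.004], [0, 0.12, 0.004], [0, 0.127, 0.004], [0, 0.131, 0.004], [0, 0.133, 0.004], [0, 0.133, 0.004]], twist=[[0, 0, 0], [0, 0, 0], [0, 0, 0], [0, 0, 0], [0, 0, 0], [0, 0, 0], [0, 0, 0], [0, 0, 0], [0, 0, 0]], hand=[-0.4, -0.4, -0.4, -0.4, -0.4, -0.4, -0.4, -0.4, -0.4])

```text
time: 17.55
tool_pos: [502.6, 441.7, 18.5]
tcp_rot: [-90.0, 0.0, 96.7]
ft_force: [0.8, -0.0, -3.2]
finger_gap: 33.6
```

Request:
move_arm(linear=[[0, 0.002, 0], [0, 0.004, 0], [0, 0.004, 0]], twist=[[0, 0, 0], [0, 0, 0], [0, 0, 0]], hand=[-0.4, -0.4, -0.4])

```text
time: 17.8
tool_pos: [502.7, 441.8, 17.5]
tcp_rot: [-90.1, 0.0, 96.7]
ft_force: [-0.4, 0.0, -2.9]
finger_gap: 34.1
```

Request:
move_arm(linear=[[0, 0.002, 0], [0, 0.0035, 0], [0, 0.005, 0], [0, 0.005, 0]], twist=[[0, 0, 0], [0, 0, 0], [0, 0, 0], [0, 0, 0]], hand=[-0.4, -0.4, -0.4, -0.4])

```text
time: 18.13
tool_pos: [502.7, 441.8, 16.2]
tcp_rot: [-90.1, 0.0, 96.7]
ft_force: [0.3, -0.3, -2.3]
finger_gap: 33.3
```

Request:
move_arm(linear=[[0, 0.002, 0], [0, 0.0035, 0], [0, 0.0035, 0]], twist=[[0, 0, 0], [0, 0, 0], [0, 0, 0]], hand=[-0.4, -0.4, -0.4])

```text
time: 18.38
tool_pos: [502.8, 441.9, 16.2]
tcp_rot: [-90.1, 0.0, 96.7]
ft_force: [-4.2, -3.1, 5.4]
finger_gap: 33.6
```

Request:
move_arm(linear=[[0, 0, 0], [0, 0, 0], [0, 0, 0], [0, -0.02, 0], [0, -0.1, 0], [0, -0.23, 0], [0, -0.3, 0], [0, -0.3, 0], [0, -0.3, 0]], twist=[[0, 0, 0], [0, 0, 0], [0, 0, 0], [0, 0, 0], [0, 0, 0], [0, 0, 0], [0, 0, 0], [0, 0, 0], [0, 0, 0]], hand=[0.25, 0.25, 0.25, 0.25, 0.25, 0.25, 0.25, 0.25, 0.25])

```text
time: 19.13
tool_pos: [504.2, 443.1, 109.3]
tcp_rot: [-90.3, -0.1, 96.7]
ft_force: [-0.2, 0.3, -0.7]
finger_gap: 53.5
```

Run:
```python
from lib import *
from bench import r
s=r.sense();print(s["time"],s["tool_pos"],s["tcp_rot"],s["finger_gap"],s["ft_force"])
d=r.snapshot("wrist")
planes(d,s,[502,442],48,27,3);planes(d,s,[502,442],75,16,3)
t=dict(np.load("top0.npz"))
print("blue",cast(t,[460,305],16),"mag",cast(t,[190,175],41))
plan(s,[470,150,110],60);plan(s,[385.5,-287.3,105],20)
```

```text
19.1333 [504.22728467 443.06360188 109.32414024] [-90.33071031  -0.1306337   96.69889443] 53.49536442639276 [-0.1990526   0.34367678 -0.68707206]
z27 5904 c [502.5 441.7] size [70.1 36.2] ang 6.7 cent [500.7 441.4  26.6] tilt [1.0000e-03 0.0000e+00 2.6554e+01]
z16 6781 c [501.6 441.2] size [104.3  70.7] ang 6.8 cent [496.9 440.9  15.4] tilt [ 0.0000e+00 -1.0000e-03  1.5448e+01]
blue [[ 317.26174042 -302.82700133   16.        ]] mag [[606.02364513 286.78803665  41.        ]]
linear [-0.9569 -0.0057  0.2272] twist [0.0031 0.4078 0.0026] mm 295 deg 36.7
linear [-2.3718  0.0051  0.6771] twist [0.0021 0.8522 0.0037] mm 740 deg 76.7
```

Oblong is seated: top 26.6 mm, level, within 1 mm of centre. Last, the small round. Blue look-alike is at (317,-303), so I use yaw 75° to keep the jaws clear of it.

Request:
move_arm(linear=[[-0.13, 0, 0.037], [-0.26, 0, 0.074], [-0.39, 0, 0.111], [-0.52, 0, 0.148], [-0.65, 0, 0.185], [-0.78, 0, 0.222], [-0.9, 0, 0.257], [-0.98, 0, 0.28], [-0.98, 0, 0.28]], twist=[[0.003, 0.03, 0.003], [0.003, 0.06, 0.003], [0.003, 0.09, 0.003], [0.003, 0.12, 0.003], [0.003, 0.15, 0.003], [0.003, 0.18, 0.003], [0.003, 0.21, 0.003], [0.003, 0.24, 0.003], [0.003, 0.24, 0.003]], hand=[0.25, 0.25, 0.25, 0.25, 0.25, 0.25, 0.25, 0.25, 0.25])

```text
time: 19.93
tool_pos: [451.7, 136.2, 104.6]
tcp_rot: [-89.7, 0.4, 74.8]
ft_force: [-1.3, -0.2, 0.7]
finger_gap: 53.6
```

Run:
```python
from lib import *
from bench import r
s=r.sense();print(s["time"],s["tool_pos"],s["tcp_rot"],s["joint_pos"])
plan(s,[385.5,-287.3,105],75)
```

```text
19.9333 [451.71361715 136.15305186 104.57384662] [-89.73333929   0.42522363  74.75076146] [ 10.74966824  -6.46086233 112.87809987  -0.27597279  74.00901613
 -63.92309006]
linear [-1.4198  0.0084 -0.1584] twist [-0.003  -0.0028 -0.0047] mm 429 deg 0.6
```

Request:
move_arm(linear=[[-0.13, 0, -0.0145], [-0.26, 0, -0.029], [-0.39, 0, -0.0435], [-0.52, 0, -0.058], [-0.65, 0, -0.0725], [-0.78, 0, -0.087], [-0.91, 0, -0.1], [-0.99, 0, -0.11], [-0.99, 0, -0.11]], twist=[[-0.003, -0.003, -0.005], [-0.003, -0.003, -0.005], [-0.003, -0.003, -0.005], [-0.003, -0.003, -0.005], [-0.003, -0.003, -0.005], [-0.003, -0.003, -0.005], [-0.003, -0.003, -0.005], [-0.003, -0.003, -0.005], [-0.003, -0.003, -0.005]], hand=[0.25, 0.25, 0.25, 0.25, 0.25, 0.25, 0.25, 0.25, 0.25])

```text
time: 20.68
tool_pos: [404.2, -162.4, 105.7]
tcp_rot: [-89.9, 0.0, 74.8]
ft_force: [0.7, -0.0, 0.4]
finger_gap: 53.4
```

Run:
```python
from lib import *
from bench import r
s=r.sense();print(s["time"],s["tool_pos"],s["tcp_rot"],s["joint_pos"])
plan(s,[385.5,-287.3,105],75)
```

```text
20.6833 [ 404.22876623 -162.42866192  105.68480764] [-8.99221573e+01  3.34819922e-02  7.48334098e+01] [-2.85981604e+01 -1.31204952e+01  1.18601740e+02 -5.25373482e-02
  7.45866972e+01 -1.03417554e+02]
linear [-0.4181  0.0025 -0.0486] twist [-0.0009 -0.0019 -0.0004] mm 126 deg 0.2
```

Request:
move_arm(linear=[[-0.13, 0, -0.015], [-0.26, 0, -0.03], [-0.38, 0, -0.044], [-0.418, 0.002, -0.049], [-0.418, 0.002, -0.049], [-0.418, 0.002, -0.049], [-0.418, 0.002, -0.049], [-0.418, 0.002, -0.049]], twist=[[0, 0, 0], [0, 0, 0], [0, 0, 0], [0, 0, 0], [0, 0, 0], [0, 0, 0], [0, 0, 0], [0, 0, 0]], hand=[0.25, 0.25, 0.25, 0.25, 0.25, 0.25, 0.25, 0.25])

```text
time: 21.35
tool_pos: [385.8, -285.6, 104.6]
tcp_rot: [-89.9, -0.0, 74.9]
ft_force: [-0.1, -0.8, -0.5]
finger_gap: 53.3
```

Run:
```python
from lib import *
from bench import r
s=r.sense();print(s["time"],s["tool_pos"],s["tcp_rot"],s["finger_gap"],s["ft_force"])
d=r.snapshot("wrist");cv2.imwrite("pics/w10.png",d["frame"][:,:,::-1])
planes(d,s,[385.5,-287.3],35,16,3)
plan(s,[385.5,-287.3,3])
```

```text
21.35 [ 385.82708716 -285.61495713  104.60817698] [-8.98713641e+01 -1.96227264e-02  7.49255960e+01] 53.29809075331682 [-0.13202879 -0.8274868  -0.54093057]
z16 1760 c [ 385.5 -287. ] size [31.  31.5] ang 81.7 cent [ 385.1 -286.8   15.6] tilt [ 5.0000e-03 -1.0000e-03  1.5559e+01]
linear [-0.0058  0.3387 -0.0012] twist [-0.0014  0.      0.0002] mm 102 deg 0.1
```

View pics/w10.png

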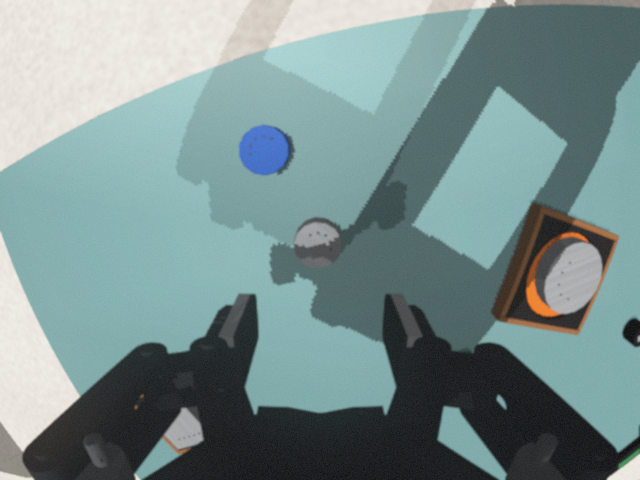

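The grey small round at (318,242) is centred between the fingers; the blue look-alike is at (265,150), well clear of the jaws. That is picture 12 of 14. Gripping.

Request:
move_arm(linear=[[-0.005, 0.12, -0.001], [-0.005, 0.24, -0.001], [-0.005, 0.3375, -0.001], [-0.005, 0.3375, -0.001], [-0.005, 0.3375, -0.001], [-0.005, 0.3375, -0.001], [-0.005, 0.3375, -0.001], [-0.005, 0.3375, -0.001], [-0.005, 0.3375, -0.001], [-0.005, 0.3375, -0.001], [-0.005, 0.3375, -0.001], [-0.005, 0.3375, -0.001]], twist=[[-0.001, 0, 0], [-0.001, 0, 0], [-0.001, 0, 0], [-0.001, 0, 0], [-0.001, 0, 0], [-0.001, 0, 0], [-0.001, 0, 0], [-0.001, 0, 0], [-0.001, 0, 0], [-0.001, 0, 0], [-0.001, 0, 0], [-0.001, 0, 0]], hand=[0.2, 0.2, 0.2, 0.2, 0.2, 0.2, -0.5, -0.5, -0.5, -0.5, -0.5, -0.5], force=60)

```text
time: 22.4
tool_pos: [387.0, -288.2, 6.0]
tcp_rot: [-90.2, 0.1, 74.9]
ft_force: [-1.7, 3.3, 10.1]
finger_gap: 29.4
```

Request:
move_arm(linear=[[0, -0.03, 0], [0, -0.06, 0], [0, -0.1, 0], [0, -0.15, 0], [0, -0.22, 0], [0, -0.22, 0], [0, -0.22, 0]], twist=[[0, 0, 0], [0, 0, 0], [0, 0, 0], [0, 0, 0], [0, 0, 0], [0, 0, 0], [0, 0, 0]], hand=[-0.5, -0.5, -0.5, -0.5, -0.5, -0.5, -0.5])

```text
time: 22.98
tool_pos: [388.2, -289.4, 74.4]
tcp_rot: [-90.4, 0.2, 74.9]
ft_force: [0.3, 0.3, -1.8]
finger_gap: 29.1
```

Run:
```python
from lib import *
from bench import r
s=r.sense();print(s["time"],s["tool_pos"],s["tcp_rot"],s["finger_gap"],s["ft_force"])
d=r.snapshot("wrist");held(d,s,15,16)
plan(s,[657,-108,75]);plan(s,[657,-108,75],60)
```

```text
22.9833 [ 388.2119048  -289.42371938   74.40816309] [-90.40084506   0.20103337  74.92974003] 29.06271958505499 [ 0.32207748  0.25626005 -1.836641  ]
held top y -9.4 c(x,z) [-0.3  1.6] [32.  31.9] ang 88.0 tilt [-0.000e+00  3.000e-03 -9.431e+00]
linear [ 8.169e-01  1.000e-04 -7.079e-01] twist [ 0.0045  0.     -0.0022] mm 324 deg 0.4
linear [ 8.169e-01  1.000e-04 -7.079e-01] twist [ 0.0047  0.1659 -0.0016] mm 324 deg 14.9
```

Small round is held centred and level. Carrying it straight to its case.

Request:
move_arm(linear=[[0.09, -0.01, -0.078], [0.18, -0.01, -0.156], [0.27, -0.01, -0.234], [0.36, -0.01, -0.312], [0.45, -0.01, -0.39], [0.54, -0.01, -0.468], [0.63, -0.01, -0.546], [0.72, 0.01, -0.624], [0.817, 0.05, -0.708], [0.817, 0.05, -0.708], [0.817, 0.05, -0.708], [0.817, 0.05, -0.708]], twist=[[0.0045, 0, -0.002], [0.0045, 0, -0.002], [0.0045, 0, -0.002], [0.0045, 0, -0.002], [0.0045, 0, -0.002], [0.0045, 0, -0.002], [0.0045, 0, -0.002], [0.0045, 0, -0.002], [0.0045, 0, -0.002], [0.0045, 0, -0.002], [0.0045, 0, -0.002], [0.0045, 0, -0.002]], hand=[-0.5, -0.5, -0.5, -0.5, -0.5, -0.5, -0.5, -0.5, -0.5, -0.5, -0.5, -0.5])

```text
time: 24.03
tool_pos: [654.9, -106.9, 56.4]
tcp_rot: [-89.7, -0.0, 75.0]
ft_force: [-0.1, -0.3, 0.2]
finger_gap: 28.8
```

```bash
python3 over.py 657 -108 55 15 16 w11
```

```text
24.0333 [ 654.93900539 -106.87858231   56.36255289] [-8.96734529e+01 -2.51397265e-02  7.49741094e+01] 28.835638838302234 [-0.08614617 -0.26237027  0.15102211]
held top y -9.4 c(x,z) [-0.3  1.7] [31.9 31.9] ang 87.6 tilt [ 0.000e+00  2.000e-03 -9.369e+00]
z16 6127 c [ 656.7 -108.2] size [66.6 66.3] ang 24.4 cent [ 642.7 -104.6   15.5] tilt [ 1.0000e-03 -0.0000e+00  1.5515e+01]
tool x,z in world [0.259 0.966] [-0.966  0.259]
```

View pics/w11.png

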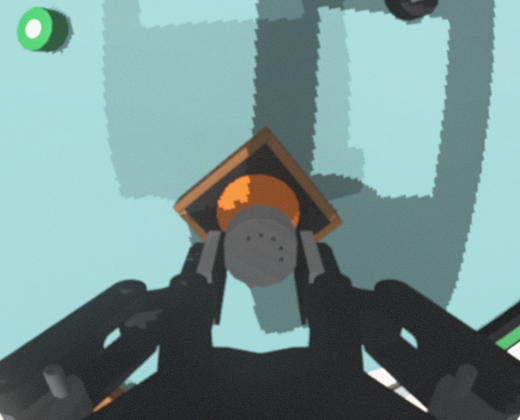

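The small round at (260,247) is over its round recess, and the case measures 66.6 x 66.3 mm, centre (656.7,-108.2). A 3.8 mm correction, then lowering.

Request:
move_arm(linear=[[-0.002, 0.03, -0.0125], [-0.002, 0.06, -0.0125], [-0.002, 0.09, -0.0125], [-0.002, 0.105, -0.0125], [-0.002, 0.115, -0.0125], [-0.002, 0.12, -0.0125], [-0.002, 0.123, -0.0125], [-0.002, 0.126, -0.0125], [-0.002, 0.126, -0.0125]], twist=[[0, 0, 0], [0, 0, 0], [0, 0, 0], [0, 0, 0], [0, 0, 0], [0, 0, 0], [0, 0, 0], [0, 0, 0], [0, 0, 0]], hand=[-0.5, -0.5, -0.5, -0.5, -0.5, -0.5, -0.5, -0.5, -0.5])

```text
time: 24.83
tool_pos: [658.8, -109.1, 19.9]
tcp_rot: [-89.8, -0.0, 74.9]
ft_force: [0.3, 0.6, -1.0]
finger_gap: 29.1
```

Request:
move_arm(linear=[[0, 0.002, 0], [0, 0.004, 0], [0, 0.004, 0]], twist=[[0, 0, 0], [0, 0, 0], [0, 0, 0]], hand=[-0.5, -0.5, -0.5])

```text
time: 25.08
tool_pos: [658.9, -109.1, 18.9]
tcp_rot: [-89.8, -0.0, 74.9]
ft_force: [0.3, -0.3, -1.8]
finger_gap: 29.1
```

Request:
move_arm(linear=[[0, 0.002, 0], [0, 0.004, 0], [0, 0.005, 0], [0, 0.005, 0]], twist=[[0, 0, 0], [0, 0, 0], [0, 0, 0], [0, 0, 0]], hand=[-0.5, -0.5, -0.5, -0.5])

```text
time: 25.42
tool_pos: [658.8, -109.0, 17.3]
tcp_rot: [-89.8, -0.0, 74.9]
ft_force: [-0.1, 0.1, -2.1]
finger_gap: 28.7
```

Request:
move_arm(linear=[[0, 0.002, 0], [0, 0.003, 0], [0, 0.003, 0]], twist=[[0, 0, 0], [0, 0, 0], [0, 0, 0]], hand=[-0.5, -0.5, -0.5])

```text
time: 25.67
tool_pos: [658.8, -109.0, 17.1]
tcp_rot: [-89.8, -0.0, 74.9]
ft_force: [-2.8, -0.0, 5.1]
finger_gap: 29.1
```

Contact. Releasing and backing off.

Request:
move_arm(linear=[[0, 0, 0], [0, 0, 0], [0, 0, 0], [0, -0.02, 0], [0, -0.1, 0], [0, -0.23, 0], [0, -0.33, 0], [0, -0.33, 0], [0, -0.33, 0]], twist=[[0, 0, 0], [0, 0, 0], [0, 0, 0], [0, 0, 0], [0, 0, 0], [0, 0, 0], [0, 0, 0], [0, 0, 0], [0, 0, 0]], hand=[0.2, 0.2, 0.2, 0.2, 0.2, 0.2, 0.2, 0.2, 0.2])

```text
time: 26.42
tool_pos: [661.6, -109.8, 120.3]
tcp_rot: [-90.2, -0.0, 74.9]
ft_force: [-0.6, -0.6, -0.1]
finger_gap: 51.4
```

Run:
```python
from lib import *
from bench import r
s=r.sense();print(s["time"],s["tool_pos"],s["finger_gap"],s["ft_force"])
d=r.snapshot("wrist")
planes(d,s,[657,-108],30,27,3);planes(d,s,[657,-108],55,16,3)
q=r.snapshot("scene");cv2.imwrite("pics/scene_end.png",q["frame"][150:400,70:600,::-1])
```

```text
26.4167 [ 661.60636489 -109.75548518  120.3282167 ] 51.40374117689579 [-0.59652886 -0.57019643 -0.14569258]
z27 1705 c [ 657.3 -108.2] size [31.3 30.8] ang 10.2 cent [ 657.  -108.1   26.6] tilt [ 3.000e-03 -0.000e+00  2.656e+01]
z16 5518 c [ 656.7 -108.4] size [66.8 66.4] ang 24.6 cent [ 655.2 -107.9   15.5] tilt [-0.     0.    15.518]
```

View pics/scene_end.png

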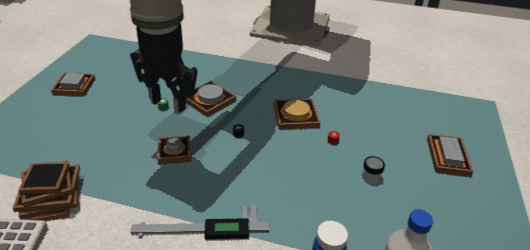

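The scene picture shows all four blocks in their cases: square (75,82), small round (173,148), brass (297,110), oblong (450,152). Steel round (210,95) and magnifier (373,166) stand as before. Handing in.

```bash
python3 -c "
from bench import r
print(r.hand_in())"
```

```text
the job is handed in; nothing more can be done
None
```

All four blocks are back in their own cases, and the job was handed in at about 26.5 s of robot time; no verdict was reported. Each block was lowered until the wrist force showed it touching the floor, then released.

- **Placement checks:** Wrist depth after each release put every block's top at about 26.6 mm (27 expected). All four were level and within about 1.5 mm of their recess centres. The square was within 0.3° of its case and the oblong within 0.1°.
- **Left alone:** The last scene picture shows the large steel block in its case and the magnifier standing. I never reached for the specimens or the blue disc. The arm hid the blue disc in that last picture, but it stood undisturbed before the final grip.
- **Readings that disagreed:**
  - The finger-gap sensor read 2–4 mm below each block's true width.
  - The tool ended 2–4.5 mm higher than commanded each time it gripped, so I used the wrist picture and the contact force to set the lowering.
  - The first top-view measurement of the brass case (464,113) was off. The wrist measurement (460,108) was used instead.

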